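# Set a sprung lamp shutter to its mid stop

## Task

Open the shutter of the lamp housing whose slide has the round opening: push the sprung slide in by its paddle, away from you, well past the stop pin but without forcing it against its end stop, then let it go so that it springs back and stays caught against the pin at mid travel. Leave the slide with the square opening shut, and do not shift or lift the loose things around.

Things in the scene. Friction and masses are not known exactly. Their poses are not given: they have to be found in the camera images.
- round_box: black lamp housing fixed to the bench, 220 (x) x 140 (y) x 80 mm high; origin: centre of its underside. Its x axis points away from the robot (within 0.35 rad): its slide is pushed that way. On its flat top an aluminium plate 120 x 70 x 6 mm slides along x, with an upright push paddle at its near end. Its plate has a ROUND opening of 42 mm: the one to operate, standing left or right
- round_paddle (a point): centre of the flat upright face, towards the robot, of the push paddle of the slide with the round opening: 103 mm above the bench; face 100 mm wide, from 87 to 119 mm above the bench. x axis: push direction. The paddle's back slopes. The housing's top before the face is bare and level, 80 mm above the bench; slide out, it reaches 30 mm from the face towards the robot
- round_slide (a joint): travel (m) of the slide with the round opening: 0 out (shut, the start), grows as it is pushed along x, end stop 0.052. A damped spring (4 N at 0, 9 N at 0.052) returns it. From 0.01 to 0.03 it pushes the stop pin aside (about 2 N more); past 0.033 the pin snaps in, and the slide when let go comes back and stays at 0.032, its opening over the white window; let go sooner it returns to 0. Push to 0.040 to 0.050; over 40 N at the end stop is too hard.
- round_stop_pin (a point): upright steel stop pin, 8 mm thick, at the left (+y) edge of the slide with the round opening, on the housing's top; this point is its axis, 95 mm above the bench. It sticks out of an aluminium block whose top is 106 mm above the bench. It works by itself
- square_box: the second housing, to be left alone: as the first, but its plate has a SQUARE opening of 38 mm
- square_paddle (a point): centre of the flat upright face, towards the robot, of the push paddle of the slide with the square opening: 103 mm above the bench; face 100 mm wide, from 87 to 119 mm above the bench. x axis: push direction. The paddle's back slopes. The housing's top before the face is bare and level, 80 mm above the bench; slide out, it reaches 30 mm from the face towards the robot
- square_slide (a joint): travel (m) of the slide with the square opening: 0 out (shut, the start), grows as it is pushed along x, end stop 0.052. Same spring and pin; must stay at 0
- mug: loose white mug, 72 mm across, 90 mm high, with a handle at its +y side; origin at the centre of its underside; on the bench between the robot and the housings
- carton_a: loose yellow bulb carton 85 x 50 x 40 mm with a paper band, between the housings; origin under its centre
- carton_b: loose yellow bulb carton, the same, to the left of the housings; origin under its centre
- screwdriver: loose screwdriver 190 mm long lying along its x, to the right of the housings; origin below its middle

How it is judged:
By the outcome, as a careful person would: the job done as asked, in the order asked, and still so for the second after the job is handed in, with the robot touching nothing.
It also fails if it takes over 35 s, if anything falls off the work surface, if the arm or the gripper's body presses on something with over 40 N, if the wrist force passes 120 N, or if a joint passes its speed limit or range.

## Robot

A 6-joint arm with a two-finger parallel gripper is mounted at the origin on the work surface. World frame = base frame: x ahead of the robot, y to its left, z up, the work surface at z = 0. Lengths are in mm, angles in rad, forces in N, time in s.
With the tool pointing down it reaches from about 350 to 775 mm from the base axis. Payload 7.3 kg.
Tool frame: the origin (TCP) lies between the finger pads; the fingertips stand 25 mm ahead of it and the grasp point (between the pads) lies 6 mm ahead of it; z points along the fingers, y is the direction in which the jaws open and shut (so a half turn about z gives the same grasp; the last joint's range is limited). The gripper opens to 92 mm and grips with 3 to 60 N. Pads are 19 mm wide; open, the fingers measure 130 mm over their backs; the gripper's body (75 mm by 190 mm) begins 47 mm behind the grasp point.
Start: joints at [1.194, 0.342, 1.524, -0, 1.275, -0.146], TCP at [120.08, 511.1, 251.741] pointing down, gripper open.
Joint ranges: [-2.53, 2.53], [-0.77, 2.02], [0.04, 2.7], [-1, 4.14], [0.28, 2.66], [-3.11, 3.11]. Speed limits (rad/s): [2.57, 2.57, 3.14, 3.14, 3.14, 3.14].

## Interface

Orientations are given as [roll, pitch, yaw] about the fixed x, y, z axes, in that order (R = Rz(yaw) Ry(pitch) Rx(roll)).
In Python, from plant import get_obs, capture, calibration, close_job gives the robot as it stands. The module is installed in compiled form; this text tells all that it offers.
- The arm moves only by the shell command python3 -m jog 'ROWS'. ROWS is JSON, one flat list of numbers, 5 for each row, row after row: the closure, from 0 (fully open) to 1 (shut), then the shift along the tool's x, y, z in mm, then the turn about the tool's z in degrees. In form: [fingers, tx, ty, tz, yaw, fingers, tx, ty, tz, yaw, ...]. A call has 1 to 5 rows; each row shifts and turns the pose as measured when the row begins, along the tool's axes as they then stand; what a row does not reach is not made up. A row lasts 1/10 s, in which the tool goes at most 50 mm and 8.59 degrees, less where a joint would pass 70% of its speed; a pose out of reach is approached as far as the arm can. A call is refused whole if a number of a shift passes 50 or a number of a turn 8.59, either way. A call with a gripper value outside its range is refused whole. The fingers move at their own pace and stop on an object; the grip force is fixed at half the most. Time passes only in rows, so rows that do not move let the fingers close. It gives the time, the measured TCP pose, the force and the opening at its end, in the units of the state.
- get_obs(): the state, without advancing time (a new reading comes with each control period).
- capture(name): name is "scene" or "side" or "wrist"; returns (picture, depth): 420x560x3 uint8, red, green, blue; 420x560 float32, mm along the optical axis (not along the pixel's ray), 0 where there is no reading.
- calibration(name): a dict with "fovy" (degrees; the focal length in pixels is half the picture's height over the tangent of half this angle, whatever the lens; pixels are square), "cx", "cy" (the principal point, pixels), "k1" (the pictures are not rectified: a ray, as slopes to the right and down, at radius r is drawn at 1 + k1 r^2 times it, then the intrinsics apply), "R" (3x3) and "t" (3): a world point X has camera coordinates R X + t. Camera axes: x right, y down, z forward; pixel columns grow to the right and rows downward; lengths in mm; the calibration is good to about 2 mm. A picture is of the moment at which its call begins: read the wrist's pose just before it. calibration takes no time and is no camera call; for the wrist camera it gives the pose at the moment of the call.
- close_job(): hands the job in, once; it reports no verdict.
The state is a dict: "time": time; "joint_positions": joint angles; "dq": joint speeds; "tau": joint torques, N m; "tool_pos": TCP position; "tcp_rot": TCP orientation; "contact_force": force on the tool from outside, world axes, zero at the start; "moment": the same for the moment, N m; "grip_width": finger opening in mm.
Only numpy, scipy, OpenCV 4.12 (cv2) and the standard library are available. Lean on these libraries where they do the work, as an engineer would, in place of code of your own. Each camera call takes 0.05 s, during which the arm holds its last target.

## Working session

There is one attempt and no reset: what is moved stays moved. The work goes in short steps, Python scripts to look and compute and a shell command to move; the robot and the scene stay as the last step left them, time stands still between calls to the robot, and variables do not carry over. Pictures are saved under pics/ and viewed, and the job is handed in when it is done.

```bash
mkdir -p pics; cat > h.py <<'E'
import numpy as np,cv2,pickle
from plant import *
def snap(name,fn):
    cal=calibration(name); o=get_obs(); im,d=capture(name)
    cv2.imwrite('pics/'+fn+'.png',im[:,:,::-1]); pickle.dump((im,d,cal,o),open(fn+'.pkl','wb'))
    return im,d,cal
def cloud(im,d,cal):
    H,W=d.shape; f=H/2/np.tan(np.radians(cal['fovy'])/2)
    u,v=np.meshgrid(np.arange(W),np.arange(H))
    K=np.array([[f,0,cal['cx']],[0,f,cal['cy']],[0,0,1]],float)
    p=cv2.undistortPoints(np.stack([u,v],-1).reshape(-1,1,2).astype(np.float64),K,np.array([cal['k1'],0,0,0,0],float)).reshape(H,W,2)
    P=np.concatenate([p*d[...,None],d[...,None]],-1)
    X=(P-np.array(cal['t']))@np.array(cal['R'])
    X[d<=0]=np.nan
    return X
E
python3 - <<'E'
from h import *
print(get_obs())
for n in ('scene','side','wrist'):
    snap(n,n+'1'); print({k:np.round(v,3).tolist() for k,v in calibration(n).items()})
E
```

```text
{'time': 0.0, 'joint_positions': array([ 1.19399387e+00,  3.42700045e-01,  1.52501137e+00, -5.18198961e-06,
        1.27537341e+00, -1.45996363e-01]), 'dq': array([-0.00136229,  0.00055147, -0.00080802,  0.00039696,  0.00029302,
        0.00094024]), 'tau': array([ 5.30632315e-04, -4.31222713e+01, -2.44233209e+01,  7.19577447e-02,
        5.54866449e-02, -5.80361939e-05]), 'tool_pos': array([119.94410295, 510.74472847, 251.05866516]), 'tcp_rot': array([-3.14011564e+00, -2.12175692e-04,  2.91078791e+00]), 'contact_force': array([0.45481188, 0.09586909, 0.33636994]), 'moment': array([-0.01714374, -0.00740604,  0.06610674]), 'grip_width': 91.84378527793173}
{'fovy': 54.053, 'cx': 278.644, 'cy': 211.71, 'k1': -0.032, 'R': [[-0.716, 0.698, 0.001], [0.546, 0.562, -0.622], [-0.435, -0.445, -0.783]], 't': [385.875, -223.416, 1359.028]}
{'fovy': 42.981, 'cx': 273.107, 'cy': 206.509, 'k1': -0.179, 'R': [[0.855, -0.518, 0.02], [-0.355, -0.614, -0.705], [0.377, 0.596, -0.709]], 't': [-484.509, 246.234, 1430.001]}
{'fovy': 68.788, 'cx': 281.18, 'cy': 209.295, 'k1': -0.019, 'R': [[0.229, 0.973, -0.0], [0.931, -0.219, 0.292], [0.284, -0.067, -0.956]], 't': [-525.299, -36.413, 390.765]}
```

View pics/scene1.png

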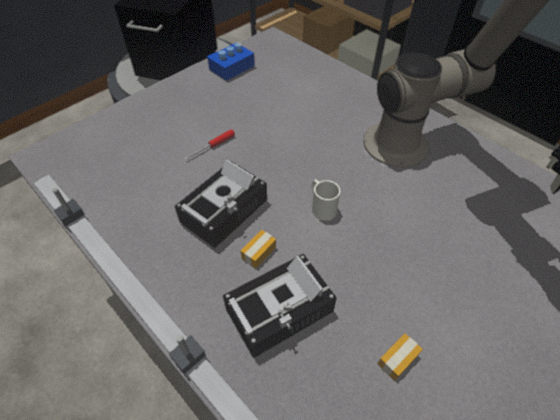

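View pics/side1.png

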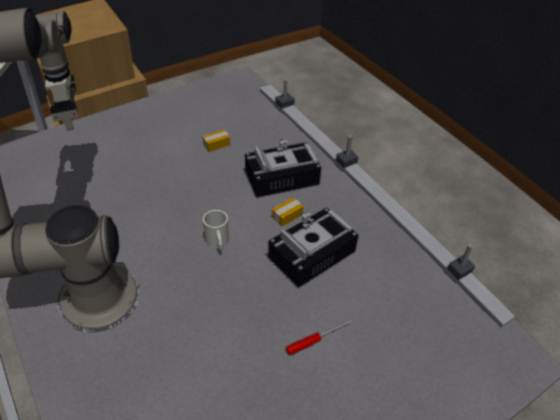

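View pics/wrist1.png

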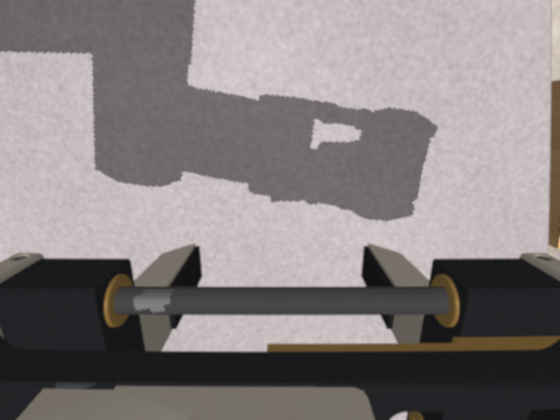

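The round opening is on the right-hand housing (scene ~(223,190), side ~(312,237)). The square one is on the left (scene ~(283,293)). The mug stands in front of the gap, at scene ~(326,200). Next I'll measure positions with the depth images.

```bash
cat > m.py <<'E'
from h import *
tops={}
for n in ('scene1','side1'):
    im,d,cal,o=pickle.load(open(n+'.pkl','rb')); X=cloud(im,d,cal)
    x,y,z=X[...,0],X[...,1],X[...,2]
    m=(x>300)&(x<1100)&(abs(y)<600)&(z>50)&(z<150)
    k,lab,st,ce=cv2.connectedComponentsWithStats(m.astype(np.uint8))
    print(n,'bench z',np.nanmedian(z[(x>400)&(x<600)&(y>-100)&(y<50)]))
    for i in range(1,k):
        if st[i,4]<60: continue
        s=lab==i; c=np.median(X[s],0)
        print(i,st[i],c.round(), 'box',cv2.minAreaRect(X[s][:,:2].astype(np.float32)))
        t=s&(z>74)&(z<92); print('  min/max',X[s].min(0).round(),X[s].max(0).round())
E
python3 m.py
python3 - <<'E'
import cv2
a=cv2.imread('pics/scene1.png')[150:260,160:360];cv2.imwrite('pics/c1.png',cv2.resize(a,(800,440),interpolation=2))
a=cv2.imread('pics/side1.png')[190:290,190:370];cv2.imwrite('pics/c2.png',cv2.resize(a,(800,444),interpolation=2))
E
```

```text
scene1 bench z 1.4074357043306558
1 [ 174  160   93   80 3776] [ 606. -154.   82.] box ((588.818603515625, -167.7243194580078), (222.02780151367188, 157.69227600097656), 7.335042953491211)
  min/max [ 473. -252.   50.] [707. -87. 124.]
2 [312 179  29  31 584] [379.  21.  74.] box ((372.67877197265625, 15.877952575683594), (94.03153228759766, 71.74085998535156), 45.08730697631836)
  min/max [344. -42.  50.] [416.  60.  94.]
3 [ 52 187  29  33 313] [ 914. -446.   53.] box ((913.5114135742188, -449.2827453613281), (60.47689437866211, 50.545528411865234), 0.008291516453027725)
  min/max [ 883. -475.   50.] [ 944. -424.  133.]
4 [ 223  254  114   98 6008] [701. 166.  82.] box ((690.8745727539062, 162.25511169433594), (154.611083984375, 220.94166564941406), 76.52297973632812)
  min/max [568.  65.  50.] [812. 248. 124.]
5 [170 335  30  34 387] [917. 105.  52.] box ((915.1189575195312, 101.43238830566406), (50.48046875, 53.393394470214844), 87.22097778320312)
  min/max [888.  76.  50.] [943. 126. 134.]
side1 bench z 0.8899196599745758
1 [276  78  13  25  89] [914. 494.  72.] box ((912.827392
[... 404 characters left out ...]
), (159.82501220703125, 219.74815368652344), 77.35345458984375)
  min/max [569.  57.  50.] [810. 248. 130.]
13 [ 268  208   91   71 3521] [ 581. -189.   82.] box ((591.155029296875, -168.609619140625), (223.42918395996094, 157.20989990234375), 6.825742721557617)
  min/max [ 475. -259.   50.] [709. -87. 126.]
14 [203 210  26  37 536] [379.  10.  74.] box ((385.7340087890625, 8.383087158203125), (75.02765655517578, 101.57958984375), 13.262821197509766)
  min/max [346. -49.  50.] [419.  61.  97.]
15 [450 244  25  30 247] [ 912. -456.   54.] box ((916.0829467773438, -453.6443176269531), (60.47480392456055, 47.756900787353516), 0.4811144173145294)
  min/max [ 886. -477.   50.] [ 946. -430.  135.]
```

View pics/c1.png

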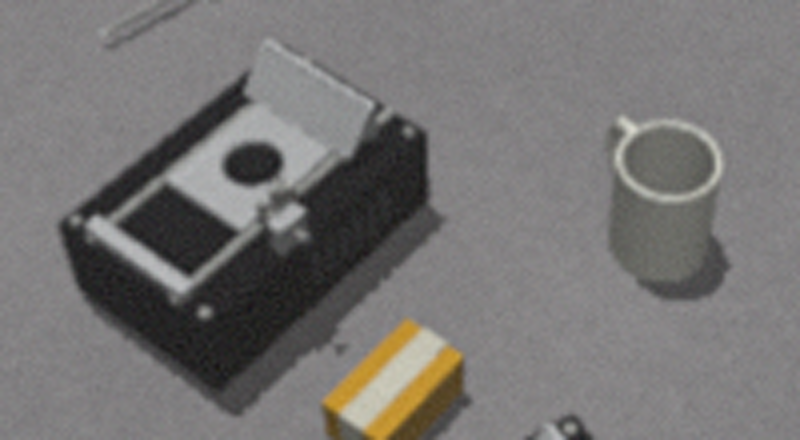

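View pics/c2.png

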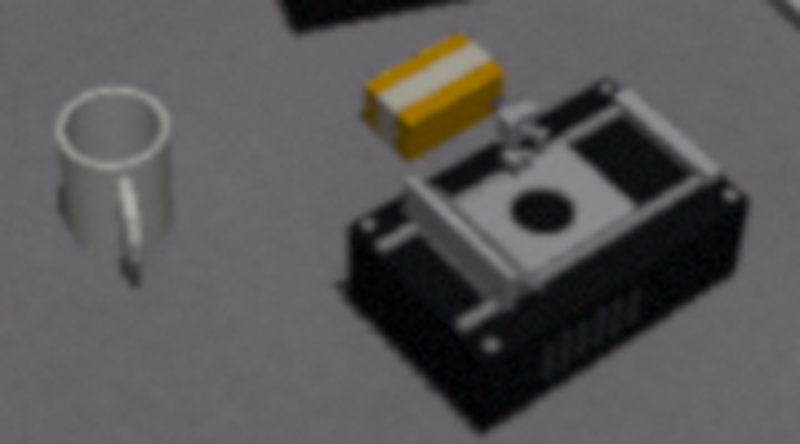

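```bash
cat > m2.py <<'E'
from h import *
import sys
def face(fn,cx=495,cy=-180):
    im,d,cal,o=pickle.load(open(fn+'.pkl','rb')); X=cloud(im,d,cal)
    x,y,z=X[...,0],X[...,1],X[...,2]
    C=-np.array(cal['R']).T@np.array(cal['t']); print(fn,'cam at',C.round())
    # normals from gradients
    b=(z>60)&(x>440)&(x<740)&(y<-70)&(y>-280)
    t=b&(z>77)&(z<84)
    r=cv2.minAreaRect(X[t][:,:2].astype(np.float32)); print('top level rect',r)
    p=b&(z>91)&(z<118)&(x<580); Q=X[p]
    for zz in range(91,121,4):
        s=b&(z>zz)&(z<zz+4)&(x<580)
        if s.sum()>5:
            q=X[s]; a=np.polyfit(q[:,1],q[:,0],1); print(zz,s.sum(),'x at y=-180:',np.polyval(a,-180).round(1),'slope deg',np.degrees(np.arctan(-a[0])).round(1),'y',q[:,1].min().round(),q[:,1].max().round(),'z med',np.median(q[:,2]).round())
for f in sys.argv[1:]: face(f)
E
python3 m2.py scene1 side1
```

```text
scene1 cam at [989. 461. 925.]
top level rect ((588.9453735351562, -172.39669799804688), (221.79141235351562, 142.54466247558594), 6.839103698730469)
91 64 x at y=-180: 536.9 slope deg 8.2 y -226.0 -130.0 z med 93.0
95 57 x at y=-180: 532.1 slope deg 9.6 y -230.0 -130.0 z med 97.0
99 54 x at y=-180: 530.3 slope deg 7.2 y -229.0 -133.0 z med 101.0
103 53 x at y=-180: 526.9 slope deg 7.6 y -229.0 -129.0 z med 105.0
107 70 x at y=-180: 523.5 slope deg 7.1 y -229.0 -131.0 z med 109.0
111 59 x at y=-180: 520.2 slope deg 8.5 y -230.0 -133.0 z med 113.0
115 69 x at y=-180: 516.2 slope deg 7.2 y -232.0 -134.0 z med 117.0
119 51 x at y=-180: 513.4 slope deg 6.9 y -230.0 -132.0 z med 120.0
side1 cam at [ -37. -952. 1197.]
top level rect ((591.8812255859375, -176.01828002929688), (223.33155822753906, 141.58184814453125), 6.6421799659729)
91 48 x at y=-180: 534.2 slope deg 2.3 y -232.0 -137.0 z med 92.0
95 36 x at y=-180: 519.8 slope deg 8.1 y -236.0 -131.0 z med 97.0
99 41 x at y=-180: 520.4 slope deg 8.3 y -234.0 -137.0 z med 101.0
103 31 x at y=-180: 517.4 slope deg 7.8 y -233.0 -136.0 z med 105.0
107 45 x at y=-180: 518.7 slope deg 4.1 y -235.0 -136.0 z med 109.0
111 30 x at y=-180: 515.3 slope deg 7.6 y -234.0 -136.0 z med 113.0
115 58 x at y=-180: 516.9 slope deg 6.2 y -235.0 -138.0 z med 117.0
119 33 x at y=-180: 514.9 slope deg 6.8 y -232.0 -138.0 z med 120.0
```

Both cameras agree on the paddle: the face centre is about (511,-183) and the push direction about +7°. I'll close the fingers and move across at height.

```bash
python3 -m jog '[1,-35,-25,0,-6.5, 1,-35,-25,0,-6.5, 1,-35,-25,0,-6.5, 1,-25,-35,0,0, 1,-25,-35,0,0]'
```

```text
time: 0.65
tool_pos: [274.5, 359.6, 249.4]
tcp_rot: [-3.14, -0.002, -3.008]
contact_force: [0.6, 0.3, -0.7]
grip_width: 56.3
```

```bash
python3 -m jog '[1,-9,-46,0,0.6, 1,-9,-46,0,0, 1,-9,-46,0,0, 1,-9,-46,0,0, 1,-9,-46,0,0]'; python3 -m jog '[1,-9,-46,0,0, 1,-9,-46,0,0, 1,-9,-46,0,0, 1,-9,-46,0,0, 1,0,0,0,0]'
```

```text
time: 1.15
tool_pos: [350.8, 129.0, 249.0]
tcp_rot: [-3.14, -0.001, -3.018]
contact_force: [0.9, 0.6, -0.0]
grip_width: 16.5
time: 1.65
tool_pos: [410.8, -61.7, 249.4]
tcp_rot: [-3.139, 0.001, -3.024]
contact_force: [-0.5, 1.2, -0.0]
grip_width: 0.1
```

```bash
python3 -m jog '[1,-5,-44,0,0, 1,-5,-44,0,0, 1,-4,-44,0,0, 1,0,0,0,0]'; python3 - <<'E'
from h import *
snap('wrist','wrist2')
E
python3 m2.py wrist2
```

```text
time: 2.05
tool_pos: [440.3, -194.1, 248.6]
tcp_rot: [-3.141, -0.0, -3.024]
contact_force: [-0.0, 0.1, 0.2]
grip_width: 0.7
wrist2 cam at [ 362. -203.  382.]
top level rect ((542.0094604492188, -176.77682495117188), (123.88081359863281, 140.19447326660156), 6.987131595611572)
```

View pics/wrist2.png

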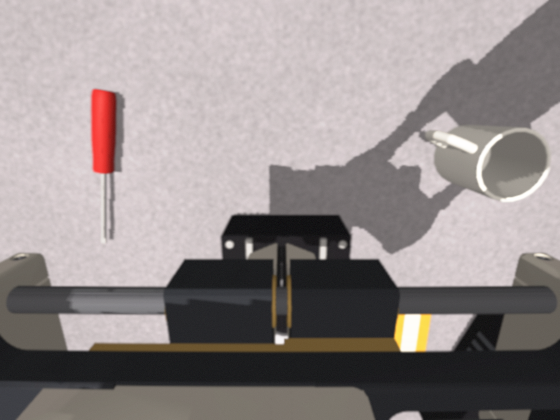

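The wrist view shows the fingers at column 281 and the housing's front corners at columns 230 and 342, so I'm aligned within about 5 mm. The measured angles agree (6.99° for the housing, 6.74° for the tool). I'll descend in front of the face.

```bash
python3 -m jog '[1,-13,2,40,0, 1,-12,2,40,0, 1,0,0,30,0, 1,0,0,10,0, 1,0,0,0,0]'
```

```text
time: 2.6
tool_pos: [464.4, -177.6, 126.5]
tcp_rot: [3.139, 0.0, -3.02]
contact_force: [0.6, -0.5, 1.2]
grip_width: 0.2
```

```bash
python3 -m jog '[1,0,-9,8,0, 1,0,0,2,0, 1,0,0,0,0]'; python3 -c "
from h import *
snap('scene','scene2');snap('side','side2')
import cv2
a=cv2.imread('pics/side2.png')[170:290,190:370];cv2.imwrite('pics/c3.png',cv2.resize(a,(800,533),interpolation=2))"
```

```text
time: 2.9
tool_pos: [467.0, -186.8, 119.2]
tcp_rot: [-3.141, 0.004, -3.019]
contact_force: [0.5, 0.5, -0.1]
grip_width: 0.3
```

View pics/c3.png

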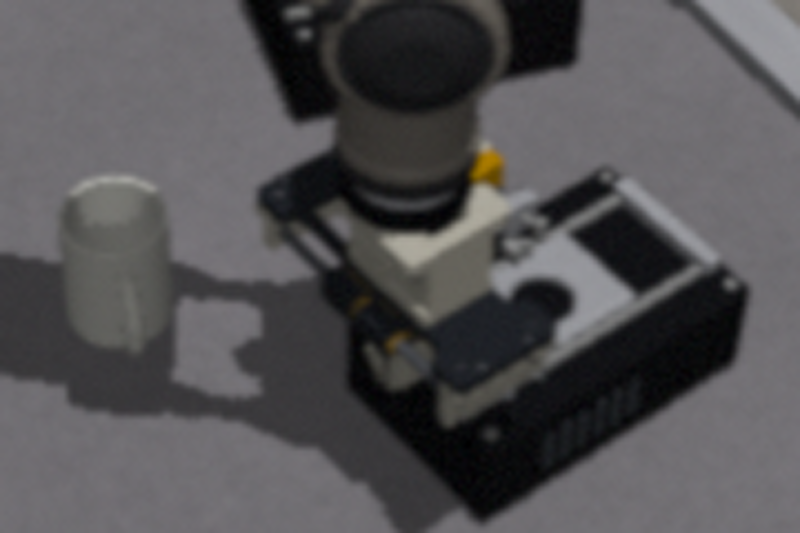

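The side view shows the gripper clear of everything and in front of the paddle, with the slide still shut. I'll approach until contact.

```bash
python3 -m jog '[1,-10,0,3,0, 1,-8,0,0,0, 1,0,0,0,0]'; python3 -m jog '[1,-4,0,0,0, 1,-3,0,0,0,1,0,0,0,0]'
```

```text
time: 3.3
tool_pos: [487.2, -185.1, 117.5]
tcp_rot: [-3.139, 0.007, -3.02]
contact_force: [-0.1, 0.2, -0.2]
grip_width: 0.2
time: 3.6
tool_pos: [495.1, -183.9, 117.5]
tcp_rot: [-3.14, 0.007, -3.019]
contact_force: [0.4, -0.2, 0.2]
grip_width: 0.1
```

```bash
python3 -m jog '[1,-2,0,1,0, 1,-1,0,0,0, 1,0,0,0,0]';python3 -m jog '[1,-2,0,0,0, 1,0,0,0,0]'; python3 -m jog '[1,-2,0,0,0, 1,0,0,0,0]'
```

```text
time: 3.9
tool_pos: [498.1, -183.4, 116.3]
tcp_rot: [-3.14, 0.007, -3.019]
contact_force: [0.2, 0.6, -0.5]
grip_width: 0.7
time: 4.1
tool_pos: [499.6, -183.2, 116.2]
tcp_rot: [-3.14, 0.005, -3.019]
contact_force: [-1.1, 0.8, 0.1]
grip_width: 0.3
time: 4.3
tool_pos: [500.5, -183.1, 116.2]
tcp_rot: [-3.141, 0.003, -3.019]
contact_force: [-3.1, -0.2, 2.2]
grip_width: 0.7
```

Contact starts at TCP x ≈ 500, which matches the estimate. The target is about 45 mm further, x ≈ 545.

```bash
python3 -m jog '[1,-6,0,0,0, 1,-6,0,0,0, 1,-6,0,0,0, 1,0,0,0,0]';python3 -m jog '[1,-6,0,0,0, 1,-6,0,0,0, 1,-4,0,0,0]'
```

```text
time: 4.7
tool_pos: [514.8, -181.3, 116.2]
tcp_rot: [3.141, -0.006, -3.02]
contact_force: [-5.6, -0.1, 2.9]
grip_width: 0.8
time: 5.0
tool_pos: [525.6, -180.0, 116.3]
tcp_rot: [3.139, -0.019, -3.02]
contact_force: [-8.3, -0.8, 6.1]
grip_width: 0.4
```

```bash
python3 -m jog '[1,-6,0,0,0, 1,-5,0,0,0, 1,-3,0,0,0]';python3 -m jog '[1,-4,0,0,0, 1,0,0,0,0]'
```

```text
time: 5.3
tool_pos: [536.2, -178.7, 116.4]
tcp_rot: [3.138, -0.027, -3.02]
contact_force: [-8.1, -0.7, 4.4]
grip_width: 0.5
time: 5.5
tool_pos: [538.0, -178.5, 116.4]
tcp_rot: [3.137, -0.033, -3.02]
contact_force: [-7.3, -0.4, 4.5]
grip_width: 0.5
```

```bash
python3 -m jog '[1,-5,0,0,0, 1,-4,0,0,0, 1,-3,0,0,0]'; python3 -m jog '[1,-2,0,0,0]'
```

```text
time: 5.8
tool_pos: [545.7, -177.5, 116.5]
tcp_rot: [3.135, -0.043, -3.02]
contact_force: [-9.4, -1.6, 6.3]
grip_width: 0.4
time: 5.9
tool_pos: [546.4, -177.5, 116.5]
tcp_rot: [3.135, -0.046, -3.02]
contact_force: [-8.5, -2.0, 5.2]
grip_width: 0.7
```

```bash
python3 - <<'E'
from h import *
im,d,cal=snap('scene','scene3')
a=im[150:260,160:300,::-1];cv2.imwrite('pics/c4.png',cv2.resize(a,(800,628),interpolation=2)[:600])
# hole centre shift: project plate pts
X1=None
for f in('scene1','scene3'):
    im,d,cal,o=pickle.load(open(f+'.pkl','rb'));X=cloud(im,d,cal)
    # bright plate points, distal edge along push direction
    g=im.mean(2);c,s=np.cos(.122),np.sin(.122)
    u=(X[...,0]-511)*c+(X[...,1]+182)*s; w=-(X[...,0]-511)*s+(X[...,1]+182)*c
    m=(abs(w)<32)&(u>60)&(u<185)&(X[...,2]>76)&(X[...,2]<92)
    for a0 in range(60,186,6):
        k=m&(u>=a0)&(u<a0+6)&(abs(w)>23); print(a0,int(np.median(g[k])) if k.sum() else None,end=' | ')
    print()
E
```

```text
60 173 | 66 164 | 72 174 | 78 177 | 84 173 | 90 175 | 96 172 | 102 173 | 108 174 | 114 129 | 120 41 | 126 43 | 132 43 | 138 42 | 144 42 | 150 43 | 156 39 | 162 88 | 168 168 | 174 180 | 180 87 | 
60 None | 66 None | 72 132 | 78 118 | 84 183 | 90 187 | 96 188 | 102 191 | 108 187 | 114 191 | 120 194 | 126 192 | 132 191 | 138 192 | 144 190 | 150 190 | 156 191 | 162 141 | 168 183 | 174 195 | 180 78 |
```

View pics/c4.png

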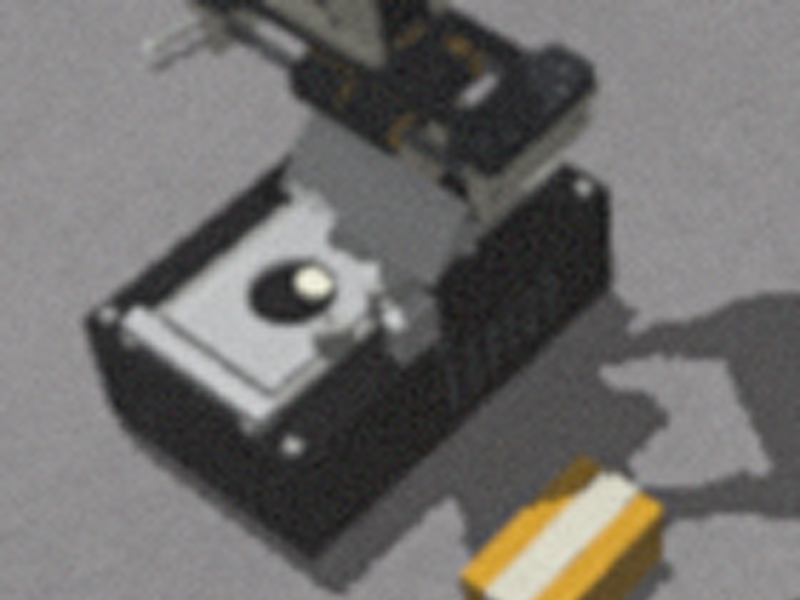

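The slide is in by about 45 mm: its far edge has moved from u≈117 to u≈162, and a thin dark gap to the end stop is still visible. Now I'll release it by backing straight out.

```bash
python3 -m jog '[1,6,0,0,0, 1,8,0,0,0, 1,10,0,0,0, 1,15,0,0,0, 1,20,0,0,0]'; python3 -m jog '[1,10,0,0,0, 1,5,0,-15,0, 1,0,0,-40,0, 1,0,0,-45,0, 1,0,0,-30,0]'; python3 -m jog '[1,40,0,0,0, 1,40,0,0,0,1,0,0,0,0]'; python3 - <<'E'
from h import *
for n in('scene','side'): snap(n,n+'4')
a=cv2.imread('pics/scene4.png')[150:320,160:340];cv2.imwrite('pics/c5.png',cv2.resize(a,(635,600),interpolation=2))
a=cv2.imread('pics/side4.png')[130:290,190:370];cv2.imwrite('pics/c6.png',cv2.resize(a,(675,600),interpolation=2))
im,d,cal,o=pickle.load(open('scene4.pkl','rb'));X=cloud(im,d,cal)
g=im.mean(2);c,s=np.cos(.122),np.sin(.122)
u=(X[...,0]-511)*c+(X[...,1]+182)*s; w=-(X[...,0]-511)*s+(X[...,1]+182)*c
m=(abs(w)<32)&(abs(w)>23)&(X[...,2]>76)&(X[...,2]<92)
for a0 in range(114,186,4):
    k=m&(u>=a0)&(u<a0+4); print(a0,int(np.median(g[k])) if k.sum() else None,end=' | ')
E
python3 m.py | head -0; sed 's/scene1/scene4/;s/side1/side4/' m.py | python3 -
```

```text
time: 6.45
tool_pos: [486.7, -184.8, 118.8]
tcp_rot: [3.135, -0.047, -3.019]
contact_force: [-0.2, -0.0, 0.1]
grip_width: 0.4
time: 6.95
tool_pos: [474.5, -185.9, 249.8]
tcp_rot: [3.129, -0.051, -3.021]
contact_force: [0.2, -0.7, 0.8]
grip_width: 0.5
time: 7.25
tool_pos: [397.1, -197.2, 259.4]
tcp_rot: [3.138, -0.038, -3.019]
contact_force: [-0.2, 0.2, 0.1]
grip_width: 0.5
114 187 | 118 184 | 122 188 | 126 188 | 130 187 | 134 184 | 138 187 | 142 186 | 146 175 | 150 93 | 154 48 | 158 45 | 162 86 | 166 143 | 170 172 | 174 187 | 178 131 | 182 54 | scene4 bench z 1.3158094614621476
1 [ 174  161   93   78 3779] [ 605. -154.   82.] box ((588.8737182617188, -167.0069122314453), (222.62855529785156, 155.05226135253906), 6.750063896179199)
  min/max [ 473. -257.   50.] [707. -87. 123.]
2 [312 179  29  31 585] [378.  22.  75.] box ((372.5331115722656, 15.900650024414062), (93.85161590576172, 71.4761962890625), 45.26626968383789)
  min/max [344. -43.  50.] [417.  59.  94.]
3 [ 52 187  29  32 317] [ 914. -445.   53.] box ((913.237060546875, -447.557861328125), (52.08917999267578, 60.980373382568
[... 1037 characters left out ...]
.  50.] [808. 210. 107.]
9 [ 268  208   91   71 3447] [ 583. -191.   82.] box ((591.599853515625, -169.18746948242188), (225.2433624267578, 156.94842529296875), 7.080189228057861)
  min/max [ 473. -259.   50.] [709. -89. 125.]
10 [203 210  26  37 537] [379.  13.  74.] box ((374.6412353515625, 11.432968139648438), (103.56421661376953, 72.59761810302734), 44.75022506713867)
  min/max [346. -49.  50.] [420.  60.  97.]
11 [450 244  25  30 261] [ 912. -456.   54.] box ((914.3052368164062, -453.5368347167969), (46.921451568603516, 63.89573287963867), 89.60601806640625)
  min/max [ 882. -477.   50.] [ 946. -430.  135.]Exception ignored on flushing sys.stdout:
BrokenPipeError: [Errno 32] Broken pipe
```

View pics/c5.png

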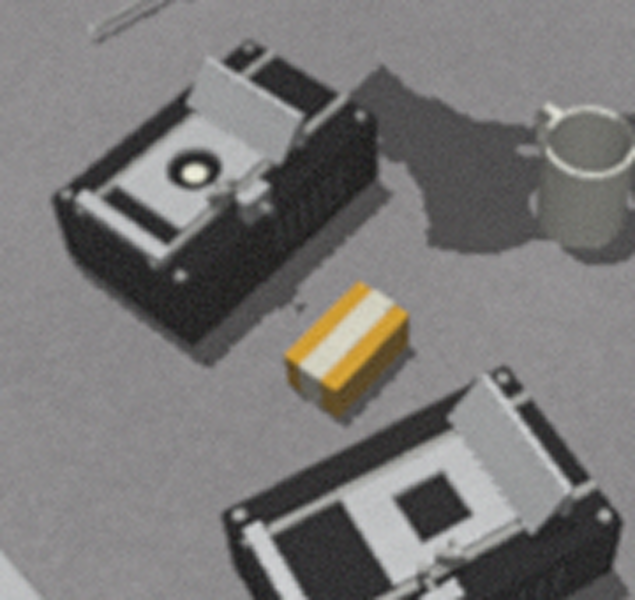

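View pics/c6.png

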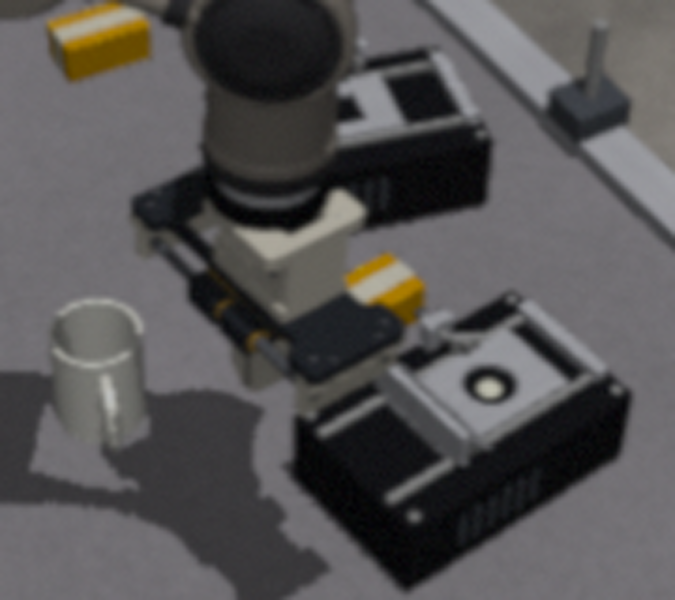

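The slide is caught at about 32–33 mm, and its round opening is centred on the white window (crop ~(193,171)). The square slide is shut, and the mug and carton are where they were. The arm is clear, so I'm handing in.

```bash
python3 -c "
from plant import *
print(get_obs()['contact_force'],get_obs()['dq'].round(3)); print(close_job())"
```

```text
[ 0.62690013 -1.48907916  0.09176565] [ 0.019  0.034 -0.025 -0.001  0.001  0.008]
the job is handed in; nothing more can be done
None
```

The shutter of the right-hand housing, the one with the round opening, is open and caught on its stop pin. I pushed its paddle in with closed fingers to about 45 mm, with roughly 9–11 N on the tool and a gap to the end stop still visible. Then I backed straight off and lifted clear.

- **Slide with the round opening:** its far edge settled about 32–33 mm in from where it started, with the opening over the white window in both the scene and side views.
- **Slide with the square opening:** still shut, and its housing measures the same as before.
- **Loose things:** the mug measured the same within camera noise. I checked the carton between the housings only by eye. I did not re-measure the other carton or the screwdriver, but the arm never went near them at low height.
- **Robot:** it was clear of everything when I handed in, with only noise on the force reading. The job took about 7.4 s.

No check failed. Two small things disagreed:
- During the descent the tool drifted about 10 mm sideways, which I corrected before contact.
- While pushing, the tool tilted up to about 0.05 rad, with a vertical force of up to 6 N on it.

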